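# Find and mark the balance point of a power module

## Task

The power module must be hung from a single bracket, so find its balance point: slide it gently along the bench block, out over the block's sharp edge towards the rubber pad, only until it tips by itself right down onto the pad, and leave it tipped with its nose resting barely on the pad (no more than about 4 mm slid past the tipping point). Then set the orange saddle marker astride it, squarely, right above the edge, without tipping it back, let go and leave the other things on the bench alone.

Things in the scene. Friction and masses are not known exactly. Their poses are not given: they have to be found in the camera images.
- module: Loose closed aluminium bar with black end caps, 320 x 40 x 25 mm, 0.4 to 0.63 kg. Origin: middle of its underside; x along it to the nose (the end over the edge), z up. Unseen loads put its balance point up to 45 mm either way from the middle, which starts 55 to 85 mm short of the edge. Slides at 2 to 7 N; over 15 N from the fingers harms it.
- nose (a point): Middle of the lower edge of the module's nose end (+160 mm along its x). When fully tipped it has come down about 14 mm and lies on the pad; just short of that the module can hang poised part way down, and a mm or two more is needed.
- tail (a point): Middle of the lower edge of the module's tail end (-160 mm along its x), the end to push on; rises about 14 mm when the module tips. A finger still pressing on it holds it by friction and hides the tipping: draw back a few mm and wait a moment to see it.
- block: Fixed green block with steel top, 260 long x 80 wide x 60 mm high. Origin on the table under its sharp tipping edge; x along the slide (block from x = -260 to 0 mm, pad beyond), z up. Two low ribs on top (5 mm high, 4 mm thick, x = -250 to -50 mm), 46 mm apart inside, guide the module with 3 mm play a side.
- edge (a point): Middle of the tipping edge, at the height of the block's top (60 mm).
- pad: Fixed black rubber pad on a yellow foot, 120 mm along the slide x 70 mm, top 46 mm above the table (14 mm below the block's top). Origin: middle of its underside, 160 mm past the edge. Catches the nose when the module tips (about 0.08 rad); in the end it may carry less than 0.25 N, about 4 mm past tipping for the heaviest module.
- marker: Loose orange saddle (upside-down U), 40 g, standing on its legs. Origin between the legs' lower ends; x along the bar it will straddle (24 mm), y across (52 mm outside, 44 inside), z up. Roof 12 to 17 mm up; on it a grip fin 14 mm thick in x, 26 in y, 17 to 57 mm up. Black lines show its middle. Seated, its roof lies on the module and its origin is 13 mm above the module's underside.
- heatsink: Bystander: small finned aluminium heat sink, 44 x 60 x 32 mm, loose, beside the marker. Origin under its centre. Leave it alone.
- screwdriver: Bystander: red-handled screwdriver, loose, near the robot. Leave it alone.
- meter: Bystander: yellow hand multimeter 150 x 75 x 35 mm, loose, beyond the block. Leave it alone.
- fluxjar: Bystander: small jar, 44 mm across, 55 mm high, loose. Leave it alone.
- spool: Bystander: steel-grey spool, 56 mm across, 40 mm high, loose. Leave it alone.
- transformer: Bystander: copper and dark steel transformer, about 70 x 85 x 50 mm, loose. Leave it alone.
- screwtray: Bystander: blue divided tray 100 x 140 x 30 mm, loose. Leave it alone.
Things that resemble listed ones, but are neither listed nor needed, are in the scene too. There is more than one size of the marker; the job needs the middle-sized.

How it is judged (in metres and radians):
On the way, in this order (a step that is already met when the one before it is completed fails the run):
1. the module, untouched by the robot, has tipped over the edge and lies nose down on the pad (angle between module's own z axis and vertical above 0.045 rad and height (world z) of nose below 0.054 m and height (world z) of tail above 0.064 m and contact force between the fingers and module below 0.01 N), for 0.3 s.
2. the marker sits astride the module above the edge, let go, and the module is still tipped (all of step 1 and x of marker in the frame of block between -0.006 and 0.006 m and y of marker in the frame of module between -0.005 and 0.005 m and z of marker in the frame of module between 0.01 and 0.016 m and angle between the x axis of marker and the x axis of module, either way round below 0.15 rad and contact force between each of the arm, the fingers and marker below 0.01 N), for 0.3 s.
At the end, for the whole second after the job is handed in: The module is tipped over the edge (over 0.045 rad) by its own weight, nose down on the pad with under 0.25 N; the marker sits fully astride it, within 6 mm of the edge along the slide, centred within 5 mm, square within 0.15 rad; both at rest and released (all of step 2 and contact force between module and pad below 0.25 N and linear speed of each of module, marker below 0.01 m/s); the robot touches nothing.
It fails at once if the fingers pushed or squeezed the module with more than 15 N (contact force between the fingers and module above 15 N).
It fails at once if the module fell off the block (height (world z) of module below 0.035 m).
It fails at once if another thing on the bench was moved more than 20 mm (distance of any of heatsink, screwdriver, meter, fluxjar, spool, transformer, screwtray from where it was at the start of the episode above 0.02 m).
It also fails if it takes over 72 s, if anything falls off the work surface, if the arm or the gripper's body presses on something with over 40 N, if the wrist force passes 120 N, or if a joint passes its speed limit or range.

## Robot

A 6-joint arm with a two-finger parallel gripper is mounted at the origin on the work surface. World frame = base frame: x ahead of the robot, y to its left, z up, the work surface at z = 0. Lengths are in mm, angles in rad, forces in N, time in s.
With the tool pointing down it reaches from about 400 to 825 mm from the base axis. Payload 7 kg.
Tool frame: the origin (TCP) lies at the very end of the fingers, on their centre line; the grasp point (between the pads) lies 19 mm behind it (r.grasp_offset is the distance from the TCP to the grasp point, in mm); z points along the fingers, y is the line along which they close (so a half turn about z gives the same grasp; the last joint's range is limited). The gripper opens to 85 mm and grips with 20 to 120 N. Pads are 22 mm wide; open, the fingers measure 114 mm over their backs; the gripper's body (76 mm by 85 mm) begins 54 mm behind the grasp point. The pads swing forward as they close: fully open they stand 13 mm farther back than shut.
Start: joints at [1.49, 0.359, 0.012, 0, -1.224, -0.288], TCP at [243.342, 629.587, 231.302] pointing down, gripper open.
Joint ranges: [-3.07, 3.07], [-1.43, 2.12], [-1.02, 1.25], [-3.03, 1.67], [-3.05, -0], [-3.03, 3.03]. Speed limits (rad/s): [2.39, 2.39, 3.01, 3.14, 3.14, 3.14].

## Interface

Orientations are given as a unit quaternion [w, x, y, z].
In Python, from cell import r gives the robot as it stands.
- The arm moves only by the tool move_arm, never from a script. Its argument "series" is a list that holds one entry, the list of rows, each a list of 7 numbers: the finger opening in mm, from 0 to 85.4, then the shift along the tool's x, y, z in mm, then the turn, a rotation vector about the tool's x, y, z in degrees. A call has 1 to 8 rows; each row shifts and turns the commanded pose from where the row before left it, along the tool's axes as they then stand; what a row does not reach is not made up. A row lasts 1/12 s, in which the tool goes at most 41.7 mm and 7.16 degrees, less where a joint would pass 70% of its speed; a pose out of reach is approached as far as the arm can. A call is refused whole if a number of a shift passes 41.7 or a number of a turn 7.16, either way. A call with a gripper value outside its range is refused whole. The fingers move at their own pace and stop on an object; "squeeze" is the grip in N (left out, the last holds). Time passes only in rows, so rows that do not move let the fingers close. It gives the time, the measured TCP pose, the force, the opening and the grip force at its end, in the units of the state.
- r.sense(): the state, without advancing time (a new reading comes with each control period).
- r.capture(name): name is "side" or "top" or "wrist"; returns a dict with "color" (384x512x3 uint8, red, green, blue), "camera_matrix" (3x3 intrinsics, pixels), "origin" and "attitude" of the camera in the world; the wrist camera has in their place "tool_from_camera" (4x4, takes a point from camera to tool coordinates, whose origin is the TCP and whose axes are the flange's). Camera axes: x right, y down, z forward; pixel columns grow to the right and rows downward; lengths in mm; the calibration is good to about 2 mm. The wrist camera is an equidistant fisheye: a pixel r from the principal point sees the ray r / f radians off the axis. A picture is of the moment at which its call begins: read the wrist's pose just before it. There is no depth.
- r.sign_off(): hands the job in; it is judged then, once.
Trained networks look in the newest picture that a camera, given by its name, has taken for a name from the list of things; names that differ only in an ending like _2 or _b are one class to them, and where a whole thing is asked for, a point or a joint stands for the part that bears it (a point fixed in the world has none). Each returns a list of dicts, best first, with "confidence" (0 to 1); they miss things now and then, are a little off and sometimes report something else, mostly with a low value. They report only what shows in the picture. A call takes as long as a camera call. They do not tell look-alikes from the thing itself.
- r.search_frame(camera, name): "at" ([x, y, z] in mm, in world coordinates, good to about 4 mm: the middle of the surface that is visible of it).
- r.outline_of(camera, name): "mask" (384x512 bool, what is visible of it).
The state is a dict: "time_s": time; "joints": joint angles; "joint_vel": joint speeds; "effort": joint torques, N m; "position": TCP position; "eef_rot": TCP orientation; "ft_force": force on the tool from outside, world axes, zero at the start; "moment": the same for the moment, N m; "opening": opening from 0.0 (shut) to 1.0 (fully open); "grasp_force": force on a finger pad.
Only numpy, scipy, OpenCV 4.12 (cv2) and the standard library are available. Lean on these libraries where they do the work, as an engineer would, in place of code of your own. Each camera call takes 0.05 s, during which the arm holds its last target. There are 200 camera calls.

## Working session

There is one attempt and no reset: what is moved stays moved. The work goes in short steps, Python scripts to look and compute and a tool call to move; the robot and the scene stay as the last step left them, time stands still between calls to the robot, and variables do not carry over. Pictures are saved under pics/ and viewed, at most 10 in all, crops included, and the job is handed in when it is done.

Besides the shell and the picture viewer there is one more tool, called after ">>>" as name([rows], argument=value, ...), one row to a line, values as JSON. move_arm: Moves the arm, as the interface text tells. Its arguments: {"type":"object","properties":{"series":{"type":"array","items":{"type":"array","items":{"type":"array","items":{"type":"number"}}}},"squeeze":{"type":"number"}},"required":["series"]}

```bash
mkdir -p pics; ls
cat > h.py <<'E'
from cell import r
import numpy as np, cv2
from scipy.spatial.transform import Rotation as R
def rot(q): return R.from_quat([q[1],q[2],q[3],q[0]])
def save(c,n): cv2.imwrite('pics/'+n+'.png',c['color'][:,:,::-1])
def att(c):
    a=np.array(c['attitude']); return a if a.shape==(3,3) else rot(a).as_matrix()
def proj(c,P):
    p=(np.atleast_2d(P)-c['origin'])@att(c); K=np.array(c['camera_matrix']); q=p@K.T; return q[:,:2]/q[:,2:]
def ray(c,uv,z):
    K=np.array(c['camera_matrix']); d=att(c)@np.linalg.inv(K)@np.array([uv[0],uv[1],1.]); o=np.array(c['origin']); return o+d*(z-o[2])/d[2]
E
python3 - <<'E'
from h import *
a=r.capture('side');save(a,'side0');b=r.capture('top');save(b,'top0')
im=np.vstack([a['color'],b['color']])
for k in ('side','top'):
  c=a if k=='side' else b
  print(k,c['origin'],c['attitude'],c['camera_matrix'])
  for n in ['module','nose','tail','block','edge','pad','marker','heatsink']:
    try:
      for d in r.search_frame(k,n)[:4]: print(n,np.round(d['at']),round(d['confidence'],2))
    except Exception as e: print(n,e)
print(r.sense())
E
```

```text
pics
side [  206.51294159 -1186.65268191  1046.20012447] [-0.42839775  0.89140993 -0.13311448  0.06437574] [[489.82073963   0.         262.37139514]
 [  0.         489.82073963 192.0652052 ]
 [  0.           0.           1.        ]]
module [519.  35.  86.] 0.74
nose [518.  33.  82.] 0.82
tail [519.  35.  86.] 0.91
block [ 505. -127.   45.] 0.89
edge [ 507. -126.   46.] 0.71
pad [ 512. -191.   45.] 0.92
pad [525.  32.  91.] 0.45
marker [ 502. -482.   32.] 0.8
marker [ 465. -378.   24.] 0.79
marker [350.  76.  21.] 0.72
marker [ 471. -290.   15.] 0.7
heatsink [ 564. -371.   26.] 0.66
top [3.77964491e+02 6.18942802e-01 1.15839844e+03] [-0.05917989  0.70545449 -0.70339868  0.06373376] [[365.75500751   0.         253.84106372]
 [  0.         365.75500751 191.39435495]
 [  0.           0.           1.        ]]
module [523.  66.  85.] 0.78
module [792. 121.  35.] 0.23
module [508.  22.  50.] 0.21
tail [522.  67.  82.] 0.76
block [508.  22.  51.] 0.67
block [522.  67.  85.] 0.36
edge [505.  17.  57.] 0.89
pad [ 513. -170.   50.] 0.79
pad [ 568. -352.   25.] 0.22
marker [ 462. -360.   16.] 0.7
marker [ 498. -460.   25.] 0.61
heatsink [ 568. -356.   24.] 0.63
{'time_s': 0.9, 'joints': array([ 1.49011982e+00,  3.58557954e-01,  1.18976652e-02,  3.01125949e-05,
       -1.22408840e+00, -2.88112371e-01]), 'joint_vel': array([ 0.00031523,  0.00060451,  0.00080244,  0.00239329, -0.00219781,
       -0.00203337]), 'effort': array([-1.29455264e-03, -5.82954562e+01,  2.93662047e+01,  6.94156006e+00,
       -4.81512889e-04,  4.64094555e-06]), 'position': array([243.34047677, 629.59468409, 231.33386815]), 'eef_rot': array([-2.51547896e-05,  9.83048399e-01, -1.83346244e-01,  1.16186260e-05]), 'ft_force': array([0.00308173, 0.43971088, 0.53488687]), 'moment': array([0.02009766, 0.03610181, 0.03441887]), 'grasp_force': 0.0, 'opening': 1.0018384633215498}
```

View pics/side0.png

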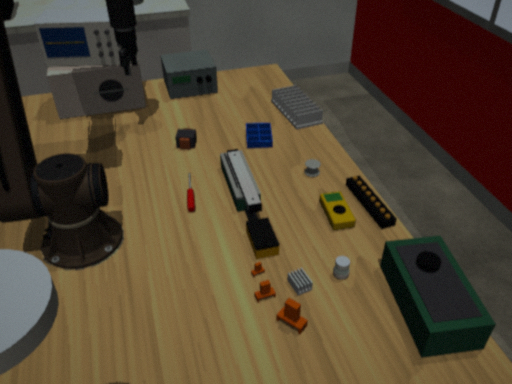

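View pics/top0.png

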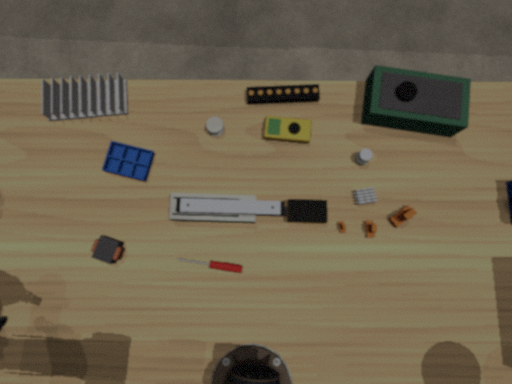

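The side view shows the module on the block at about (240,180), with the pad at (262,236). The three markers are small at (257,269), middle at (264,290) and big at (292,315). The top view agrees: the middle marker is at (370,229), the block spans (170–256, 208), and the pad is at (307,211).

Run:
```python
from h import *
b=r.capture('top')
for n,uv,z in [('tailTop',(174,206),85),('noseTop',(281,208),85),('blockfarL',(171,194),60),('blockfarR',(170,221),60),('edgeL',(255,195),60),('edgeR',(255,222),60),('pad1',(288,211),46),('pad2',(327,211),46),('mid',(370,229),30),('sink',(365,196),30)]: print(n,np.round(ray(b,uv,z),1))
im=cv2.resize(b['color'][180:240,160:440],None,fx=2.85,fy=2.85,interpolation=cv2.INTER_CUBIC)
a=r.capture('side'); im2=cv2.resize(a['color'][135:335,205:325],None,fx=2.5,fy=2.5,interpolation=cv2.INTER_CUBIC)
o=np.zeros((600,800,3),np.uint8); o[:im.shape[0],:min(798,im.shape[1])]=im[:,:798]; im2=im2[:420]; o[175:175+im2.shape[0],:im2.shape[1]]=im2
m=r.outline_of('top','marker')
for d in m: 
  ys,xs=np.nonzero(d['mask']); print('mask',xs.mean(),ys.mean(),len(xs),d['confidence'])
m=r.outline_of('top','module')
for d in m[:1]:
  k=d['mask'].astype(np.uint8); print(cv2.minAreaRect(np.argwhere(k)[:,::-1].astype(np.float32)))
cv2.imwrite('pics/z1.png',o[:,:,::-1])
```

```text
tailTop [522.1 229.7  85. ]
noseTop [517.1 -86.5  85. ]
blockfarL [562.2 245.6  60. ]
blockfarR [480.  245.2  60. ]
edgeL [560.   -9.8  60. ]
edgeR [477.7 -10.   60. ]
pad1 [ 513.  -111.1   46. ]
pad2 [ 513.4 -230.6   46. ]
mid [ 459.9 -364.9   30. ]
sink [ 563.  -354.6   30. ]
mask 369.8614457831325 228.71686746987953 166 0.59
mask 341.39325842696627 226.07865168539325 89 0.57
mask 401.4258064516129 216.23870967741937 310 0.5
mask 225.31521739130434 266.2391304347826 276 0.46
((229.51492309570312, 206.00045776367188), (107.45960235595703, 16.97751235961914), 1.7098139524459839)
```

View pics/z1.png

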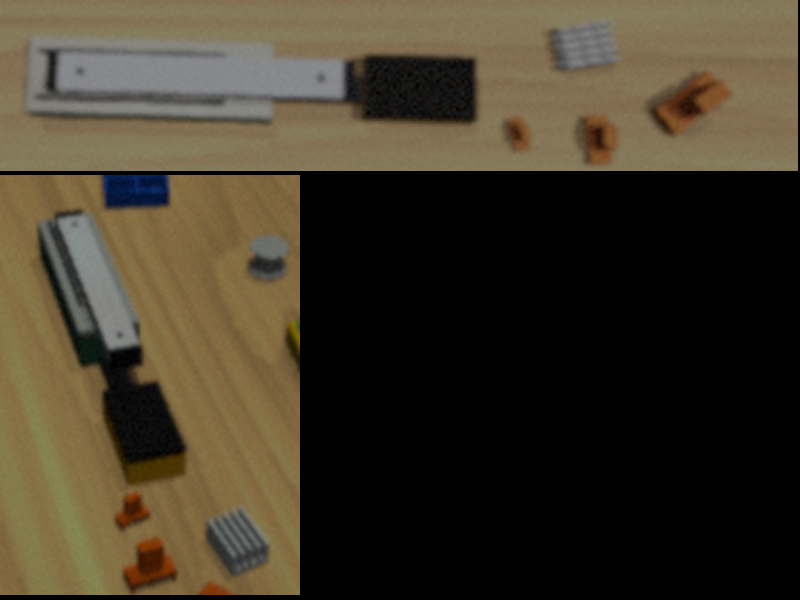

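>>> move_arm([
  [[0, 0, 0, -20, 0, 0, -6.7], [0, 0, 0, -20, 0, 0, -6.7], [0, 0, 0, -20, 0, 0, -6.7], [0, 20, 35, 0, 0, 0, 0], [0, 20, 35, 0, 0, 0, 0], [0, 20, 35, 0, 0, 0, 0], [0, 20, 35, 0, 0, 0, 0], [0, 20, 35, 0, 0, 0, 0]],
])

```text
time_s: 1.77
position: [340.7, 451.1, 291.4]
eef_rot: [-0.0, 1.0, -0.009, 0.0]
ft_force: [1.8, 0.5, 0.7]
opening: 0.002
grasp_force: 0.0
```

>>> move_arm([
  [[0, 22, 35, 0, 0, 0, 0], [0, 22, 35, 0, 0, 0, 0], [0, 22, 35, 0, 0, 0, 0], [0, 22, 35, 0, 0, 0, 0], [0, 22, 35, 0, 0, 0, 0], [0, 22, 35, 0, 0, 0, 0], [0, 22, 35, 0, 0, 0, 0], [0, 22, 35, 0, 0, 0, 0]],
])

```text
time_s: 2.43
position: [511.8, 167.8, 291.8]
eef_rot: [-0.0, 1.0, -0.009, 0.0]
ft_force: [1.5, 1.1, -0.6]
opening: 0.005
grasp_force: 0.0
```

```bash
cat >> h.py <<'E'
def wrist():
    s=r.sense(); c=r.capture('wrist'); T=np.eye(4); T[:3,:3]=rot(s['eef_rot']).as_matrix(); T[:3,3]=s['position']
    c['W']=T@np.array(c['tool_from_camera']); return c
def wproj(c,P):
    P=np.atleast_2d(P).astype(float); p=(P-c['W'][:3,3])@c['W'][:3,:3]; K=np.array(c['camera_matrix'])
    rr=np.hypot(p[:,0],p[:,1]); th=np.arctan2(rr,p[:,2]); return np.c_[K[0,2]+K[0,0]*th*p[:,0]/rr, K[1,2]+K[1,1]*th*p[:,1]/rr]
def wray(c,uv,z):
    K=np.array(c['camera_matrix']); x=(uv[0]-K[0,2])/K[0,0]; y=(uv[1]-K[1,2])/K[1,1]; th=np.hypot(x,y)
    d=c['W'][:3,:3]@np.array([np.sin(th)*x/th,np.sin(th)*y/th,np.cos(th)]); o=c['W'][:3,3]; return o+d*(z-o[2])/d[2]
E
python3 - <<'E'
from h import *
c=wrist(); save(c,'w1'); print(c['camera_matrix'],c['tool_from_camera'],c['W'])
s=r.sense(); print(s['position'],s['eef_rot'],s['joints'])
for n in ['module','tail','nose','block','edge','pad','marker']:
  for d in r.search_frame('wrist',n)[:3]: print(n,np.round(d['at']),round(d['confidence'],2))
E
```

```text
[[297.31863964   0.         258.59039704]
 [  0.         297.31863964 187.09700833]
 [  0.           0.           1.        ]] [[ 5.73598129e-04 -9.55841252e-01 -2.93882923e-01  7.60583134e+01]
 [ 9.99999166e-01  8.88437317e-04 -9.37813548e-04 -7.05305301e-01]
 [ 1.15749743e-03 -2.93882140e-01  9.55840964e-01 -1.43645341e+02]
 [ 0.00000000e+00  0.00000000e+00  0.00000000e+00  1.00000000e+00]] [[-1.71225452e-02 -9.55951679e-01 -2.93024241e-01  5.87691356e+02]
 [-9.99851798e-01  1.58462736e-02  6.72891682e-03  1.67065263e+02]
 [-1.78917704e-03  2.93096030e-01 -9.56081333e-01  4.35515477e+02]
 [ 0.00000000e+00  0.00000000e+00  0.00000000e+00  1.00000000e+00]]
[514.17898068 162.80550169 291.56322912] [ 8.11769787e-04  9.99946230e-01 -1.03330409e-02  3.26231228e-04] [ 0.67146098  0.09955295 -0.19114895  0.0017447  -1.28061138  0.87816924]
module [526.  87.  86.] 0.85
tail [527.  84.  83.] 0.85
nose [523.  86.  90.] 0.72
block [540.  86.  57.] 0.69
block [ 524. -165.   45.] 0.61
block [525.  83.  84.] 0.57
edge [539.  85.  63.] 0.96
edge [354.  80.  25.] 0.55
pad [ 522. -168.   44.] 0.95
marker [ 470. -280.   16.] 0.66
marker [532.  84.  82.] 0.46
```

View pics/w1.png

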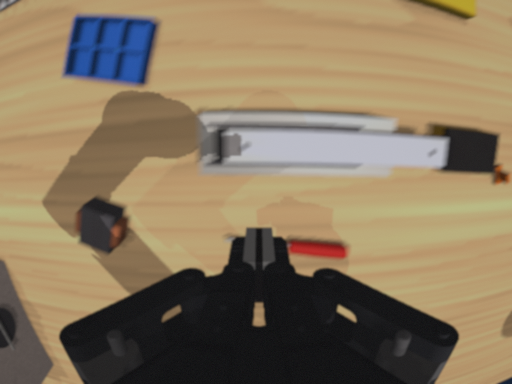

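The wrist view shows the module from its tail cap at (219,144) to the silver end at (447,152). The block's edge corners are at about (393,118) and (391,174). Its far end is at (200,112) to (202,172), and the pad is at (470,150).

Run:
```python
from h import *
c=wrist(); print(r.sense()['position'])
for n,uv,z in [('tail',(219,144),85),('silvertail',(241,145),85),('nose',(447,152),85),('modtop',(300,129),85),('modbot',(300,165),85),('edgeF',(395,118),60),('edgeN',(391,174),60),('farF',(199,112),60),('farN',(203,172),60),('pada',(497,150),46),('padTL',(430,124),46)]: print(n,np.round(wray(c,uv,z),1))
g=cv2.resize(c['color'][95:190,190:510],None,fx=2.5,fy=2.5,interpolation=cv2.INTER_CUBIC)
g=np.clip(g.astype(float)*1.3,0,255).astype(np.uint8); cv2.imwrite('pics/w2.png',g[:,:,::-1])
```

```text
[510.67155042 170.84625953 291.41986258]
tail [533.7 218.8  85. ]
silvertail [531.9 192.5  85. ]
nose [525.7 -87.8  85. ]
modtop [550.3 122.2  85. ]
modbot [506.4 121.7  85. ]
edgeF [565.8 -12.2  60. ]
edgeN [487.8 -12.4  60. ]
farF [572.1 246.4  60. ]
farN [493.4 245.3  60. ]
pada [ 526.6 -231.4   46. ]
padTL [559.8 -79.3  46. ]
```

View pics/w2.png

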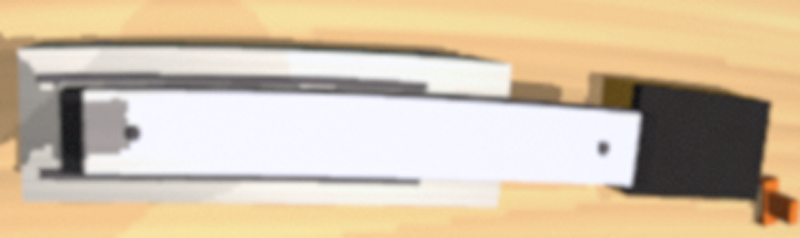

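The close crop, taken once the arm had settled, shows tail cap corners at (65,88) and (62,172). The block edge corners are at (510,66) and (498,206), and the far end is at (18,48) and (23,198). I'll redo the positions from these.

Run:
```python
from h import *
c=wrist(); print(r.sense()['position'])
for n,uv,z in [('tailF',(65,88),85),('tailN',(62,172),85),('noseF',(640,112),85),('noseN',(632,186),85),('modtop',(300,92),85),('modbot',(300,180),85),('edgeF',(510,66),60),('edgeN',(498,206),60),('farF',(18,48),60),('farN',(23,198),60),('padF',(770,102),46),('padN',(762,198),46),('rib1',(40,78),65),('rib2',(425,88),65),('ribb1',(40,174),65),('ribb2',(418,182),65)]: print(n,np.round(wray(c,(uv[0]/2.5+190,uv[1]/2.5+95),z),1))
```

```text
[510.66660095 170.80941831 291.40487782]
tailF [550.4 221.8  85. ]
tailN [509.5 225.1  85. ]
noseF [542.7 -83.7  85. ]
noseN [501.  -83.9  85. ]
modtop [547.  110.2  85. ]
modbot [503.9 109.3  85. ]
edgeF [561.1 -10.9  60. ]
edgeN [482.9 -10.   60. ]
farF [569.4 249.   60. ]
farN [490.5 250.8  60. ]
padF [ 551.  -229.7   46. ]
padN [ 484.3 -234.9   46. ]
rib1 [553.9 237.3  65. ]
rib2 [547.9  40.4  65. ]
ribb1 [504.4 239.8  65. ]
ribb2 [497.8  41.4  65. ]
```

>>> move_arm([
  [[0, 8, -35, 0, 0, 0, 0.7], [0, 7, -30, 5, 0, 0, 0], [0, 2, -11, 25, 0, 0, 0], [0, 0, 0, 35, 0, 0, 0], [0, 0, 0, 35, 0, 0, 0], [0, 0, 0, 35, 0, 0, 0], [0, 0, 0, 30, 0, 0, 0], [0, 0, 0, 20, 0, 0, 0]],
])

```text
time_s: 3.6
position: [528.2, 245.4, 103.2]
eef_rot: [0.001, 1.0, -0.014, -0.001]
ft_force: [0.1, -0.3, -0.1]
opening: -0.001
grasp_force: 0.0
```

>>> move_arm([
  [[0, 0, 0, 0, 0, 0, 0], [0, 0, 0, 0, 0, 0, 0]],
])

```text
time_s: 3.77
position: [529.4, 245.6, 105.8]
eef_rot: [0.001, 1.0, -0.014, -0.001]
ft_force: [0.6, -0.2, 1.4]
opening: 0.0
grasp_force: 0.0
```

Run:
```python
from h import *
s=r.sense(); print(s['position'],s['eef_rot'],s['ft_force'])
c=wrist(); save(c,'w3')
```

```text
[529.43179803 245.62234481 105.84047686] [ 8.96065129e-04  9.99896384e-01 -1.43504644e-02 -6.94882302e-04] [ 0.61761859 -0.19380338  1.35208454]
```

View pics/w3.png

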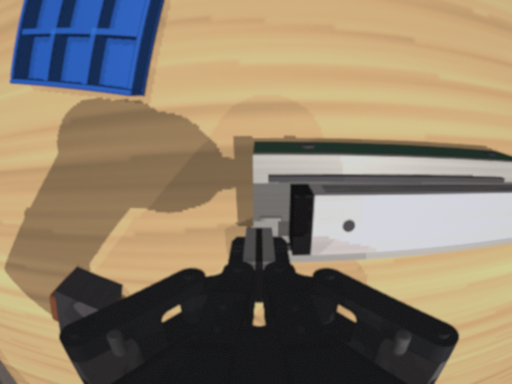

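The fingertips are at (259,240) and the tail cap's end is at (292,218), so about 14 mm of gap remains. The module lies between the ribs.

>>> move_arm([
  [[0, 0, 0, 15, 0, 0, 0], [0, 0, 0, 15, 0, 0, 0], [0, 0, 0, 6, 0, 0, 0], [0, 0, 3, 0, 0, 0, 0], [0, 0, 3, 0, 0, 0, 0], [0, 0, 3, 0, 0, 0, 0], [0, 0, 2, 0, 0, 0, 0], [0, 0, 2, 0, 0, 0, 0]],
])

```text
time_s: 4.48
position: [530.7, 233.1, 71.7]
eef_rot: [-0.001, 1.0, -0.015, 0.001]
ft_force: [0.1, 3.8, 3.0]
opening: 0.003
grasp_force: 2.2
```

>>> move_arm([
  [[0, 0, 2, 0, 0, 0, 0], [0, 0, 2, 0, 0, 0, 0], [0, 0, 2, 0, 0, 0, 0], [0, 0, 2, 0, 0, 0, 0], [0, 0, 2, 0, 0, 0, 0], [0, 0, 2, 0, 0, 0, 0], [0, 0, 2, 0, 0, 0, 0], [0, 0, 2, 0, 0, 0, 0]],
])

```text
time_s: 5.15
position: [530.5, 217.6, 71.6]
eef_rot: [-0.001, 1.0, -0.015, 0.002]
ft_force: [1.1, 5.8, 5.2]
opening: 0.002
grasp_force: 2.9
```

```bash
cat >> h.py <<'E'
def look(n):
    s=r.sense(); c=wrist(); save(c,n); print(np.round(s['position'],1),np.round(s['ft_force'],2),s['time_s'])
    g=c['color'].astype(int)
    return c
E
python3 - <<'E'
from h import *
c=look('w4')
for n in ('tail','module'):
  d=r.outline_of('wrist',n)
  for e in d[:2]:
    m=e['mask']; ys,xs=np.nonzero(m); print(n,e['confidence'],m.sum(),xs.min(),xs.max(),ys.min(),ys.max(), [ (x,np.nonzero(m[:,x])[0].min(),np.nonzero(m[:,x])[0].max()) for x in (320,400,480) if m[:,x].any()])
E
```

```text
[530.5 217.6  71.6] [1.12 5.84 5.19] 5.15
tail 0.67 16459 283 511 200 285 [(320, np.int64(203), np.int64(267)), (400, np.int64(202), np.int64(282)), (480, np.int64(201), np.int64(270))]
module 0.67 16780 282 511 199 285 [(320, np.int64(202), np.int64(268)), (400, np.int64(202), np.int64(282)), (480, np.int64(200), np.int64(270))]
```

View pics/w4.png

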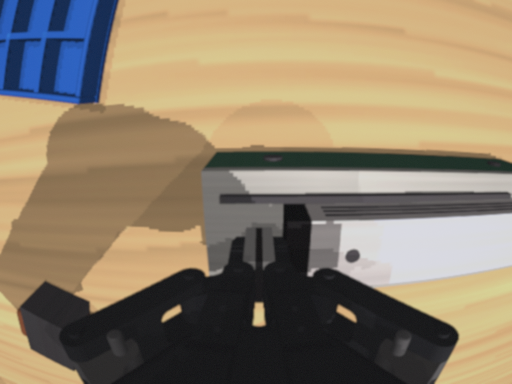

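The fingers are in contact with the tail cap, whose visible corner is at (284,205). The module is still flat between the ribs.

Run:
```python
from h import *
c=wrist(); print(r.sense()['position'],r.sense()['ft_force'])
for uv in [(284,205),(282,232),(312,205),(511,222)]: print(np.round(wray(c,uv,85),1))
print(wray(c,(203,168),60),wray(c,(208,270),60))
```

```text
[530.03245836 217.08605482  71.1369094 ] [0.96308711 5.4108204  4.13401407]
[557.2 205.3  85. ]
[543.2 206.2  85. ]
[556.7 192.   85. ]
[538.1  54.8  85. ]
[570.29450819 247.0099877   60.        ] [505.72441993 250.15985168  60.        ]
```

>>> move_arm([
  [[0, 0, -3, 0, 0, 0, 0], [0, 0, -4, 0, 0, 0, 0], [0, 0, 0, 0, 0, 0, 0], [0, 0, 0, 0, 0, 0, 0]],
])

```text
time_s: 5.68
position: [528.6, 222.8, 69.6]
eef_rot: [0.001, 1.0, -0.015, -0.001]
ft_force: [0.0, 0.3, 0.9]
opening: -0.003
grasp_force: 0.0
```

Run:
```python
from h import *
c=look('w5'); m=r.outline_of('wrist','module')
for e in m[:1]:
    m=e['mask']; ys,xs=np.nonzero(m); print(e['confidence'],m.sum(),xs.min(),ys.min(),ys.max())
b=r.capture('side'); save(b,'s5'); cv2.imwrite('ref_side.png',b['color']); cv2.imwrite('ref_wrist.png',c['color'])
```

```text
[528.6 222.8  69.6] [0.01 0.3  0.93] 5.6833
0.92 16509 291 198 284
```

View pics/w5.png

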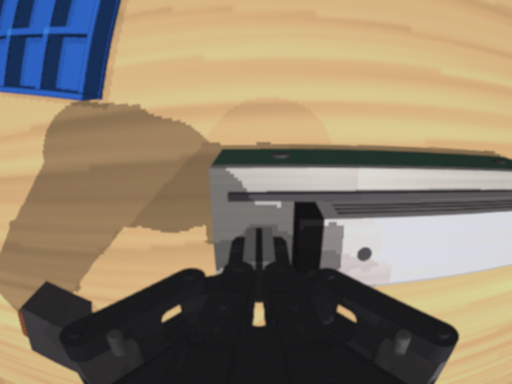

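The gripper has drawn back about 5 mm and the module is still flat. Its tail corner is at (295,203) and its screw hole at (364,254). If the hole jumps relative to the fingers, the module has tipped.

>>> move_arm([
  [[0, 0, 3, 0, 0, 0, 0], [0, 0, 2, 0, 0, 0, 0], [0, 0, 2, 0, 0, 0, 0], [0, 0, 2, 0, 0, 0, 0], [0, 0, 2, 0, 0, 0, 0], [0, 0, 2, 0, 0, 0, 0], [0, 0, 2, 0, 0, 0, 0], [0, 0, 0, 0, 0, 0, 0]],
])

```text
time_s: 6.5
position: [528.8, 208.0, 70.3]
eef_rot: [-0.0, 1.0, -0.015, -0.0]
ft_force: [0.5, 0.5, -0.5]
opening: 0.003
grasp_force: 0.7
```

>>> move_arm([
  [[0, 0, -3, 0, 0, 0, 0], [0, 0, -3, 0, 0, 0, 0], [0, 0, 0, 0, 0, 0, 0], [0, 0, 0, 0, 0, 0, 0]],
])

```text
time_s: 6.83
position: [528.9, 214.3, 70.1]
eef_rot: [0.0, 1.0, -0.015, -0.0]
ft_force: [0.2, -0.4, -0.6]
opening: 0.002
grasp_force: 0.0
```

```bash
cat > chk.py <<'E'
from h import *
s=r.sense(); c=wrist(); g=c['color']
ref=cv2.imread('ref_wrist.png'); t=ref[240:268,350:378]
m=cv2.matchTemplate(np.ascontiguousarray(g[190:320,290:460]),t,cv2.TM_CCOEFF_NORMED); _,v,_,p=cv2.minMaxLoc(m)
h=np.array([290+p[0]+14,190+p[1]+14])
P=wray(c,h,85); print(np.round(s['position'],1),np.round(s['ft_force'],1),round(s['time_s'],2),'hole',h,round(v,2),'if flat at',np.round(P,1),'expect px tipped',np.round(wproj(c,P+[0,0,12]),0))
E
python3 chk.py
```

```text
[528.9 214.3  70.1] [ 0.2 -0.4 -0.6] 6.83 hole [365 254] 1.0 if flat at [527.3 159.8  85. ] expect px tipped [[372. 266.]]
```

>>> move_arm([
  [[0, 0, 3, 0, 0, 0, 0], [0, 0, 3, 0, 0, 0, 0], [0, 0, 2, 0, 0, 0, 0], [0, 0, 1.5, 0, 0, 0, 0], [0, 0, 0, 0, 0, 0, 0], [0, 0, -3, 0, 0, 0, 0], [0, 0, -3, 0, 0, 0, 0], [0, 0, 0, 0, 0, 0, 0]],
])

```text
time_s: 7.55
position: [528.9, 211.1, 70.3]
eef_rot: [0.0, 1.0, -0.015, -0.0]
ft_force: [0.7, -0.1, -0.2]
opening: 0.0
grasp_force: 0.0
```

```bash
python3 chk.py
```

```text
[528.9 211.1  70.3] [ 0.7 -0.1 -0.2] 7.55 hole [365 254] 1.0 if flat at [527.3 156.5  85. ] expect px tipped [[372. 266.]]
```

>>> move_arm([
  [[0, 0, 3, 0, 0, 0, 0], [0, 0, 3, 0, 0, 0, 0], [0, 0, 2, 0, 0, 0, 0], [0, 0, 1.5, 0, 0, 0, 0], [0, 0, 0, 0, 0, 0, 0], [0, 0, -3, 0, 0, 0, 0], [0, 0, -3, 0, 0, 0, 0], [0, 0, 0, 0, 0, 0, 0]],
])

```text
time_s: 8.27
position: [528.8, 207.6, 70.2]
eef_rot: [0.0, 1.0, -0.015, -0.0]
ft_force: [-0.3, 0.4, -0.5]
opening: 0.001
grasp_force: 0.0
```

```bash
python3 chk.py
```

```text
[528.8 207.6  70.2] [-0.3  0.4 -0.5] 8.27 hole [365 253] 0.99 if flat at [527.8 153.1  85. ] expect px tipped [[372. 265.]]
```

>>> move_arm([
  [[0, 0, 3, 0, 0, 0, 0], [0, 0, 3, 0, 0, 0, 0], [0, 0, 2, 0, 0, 0, 0], [0, 0, 1.5, 0, 0, 0, 0], [0, 0, 0, 0, 0, 0, 0], [0, 0, -3, 0, 0, 0, 0], [0, 0, -3, 0, 0, 0, 0], [0, 0, 0, 0, 0, 0, 0]],
])

```text
time_s: 8.98
position: [528.7, 204.0, 70.2]
eef_rot: [0.0, 1.0, -0.015, -0.0]
ft_force: [0.5, -0.4, 0.9]
opening: 0.003
grasp_force: 0.0
```

```bash
python3 chk.py
```

```text
[528.7 204.   70.2] [ 0.5 -0.4  0.9] 8.98 hole [365 253] 1.0 if flat at [527.7 149.6  85. ] expect px tipped [[372. 265.]]
```

>>> move_arm([
  [[0, 0, 3, 0, 0, 0, 0], [0, 0, 3, 0, 0, 0, 0], [0, 0, 2, 0, 0, 0, 0], [0, 0, 1.5, 0, 0, 0, 0], [0, 0, 0, 0, 0, 0, 0], [0, 0, -3, 0, 0, 0, 0], [0, 0, -3, 0, 0, 0, 0], [0, 0, 0, 0, 0, 0, 0]],
])

```text
time_s: 9.7
position: [528.6, 200.5, 70.2]
eef_rot: [0.0, 1.0, -0.015, -0.0]
ft_force: [-0.1, 0.3, 0.3]
opening: 0.003
grasp_force: 0.0
```

```bash
python3 chk.py
```

```text
[528.6 200.5  70.2] [-0.1  0.3  0.3] 9.7 hole [365 252] 0.99 if flat at [528.2 146.1  85. ] expect px tipped [[373. 264.]]
```

>>> move_arm([
  [[0, 0, 3, 0, 0, 0, 0], [0, 0, 3, 0, 0, 0, 0], [0, 0, 2, 0, 0, 0, 0], [0, 0, 1.5, 0, 0, 0, 0], [0, 0, 0, 0, 0, 0, 0], [0, 0, -3, 0, 0, 0, 0], [0, 0, -3, 0, 0, 0, 0], [0, 0, 0, 0, 0, 0, 0]],
])

```text
time_s: 10.42
position: [528.5, 197.0, 70.2]
eef_rot: [0.0, 1.0, -0.015, -0.0]
ft_force: [0.3, -0.2, 0.6]
opening: 0.0
grasp_force: 0.0
```

```bash
python3 chk.py
```

```text
[528.5 197.   70.2] [ 0.3 -0.2  0.6] 10.42 hole [365 252] 0.99 if flat at [528.1 142.6  85. ] expect px tipped [[373. 264.]]
```

>>> move_arm([
  [[0, 0, 3, 0, 0, 0, 0], [0, 0, 3, 0, 0, 0, 0], [0, 0, 2, 0, 0, 0, 0], [0, 0, 1.5, 0, 0, 0, 0], [0, 0, 0, 0, 0, 0, 0], [0, 0, -3, 0, 0, 0, 0], [0, 0, -3, 0, 0, 0, 0], [0, 0, 0, 0, 0, 0, 0]],
])

```text
time_s: 11.13
position: [528.5, 193.5, 70.3]
eef_rot: [0.0, 1.0, -0.015, -0.0]
ft_force: [0.1, 0.2, 0.0]
opening: 0.002
grasp_force: 0.0
```

```bash
python3 chk.py
```

```text
[528.5 193.5  70.3] [0.1 0.2 0. ] 11.13 hole [370 256] 0.99 if flat at [525.4 135.9  85. ] expect px tipped [[378. 268.]]
```

>>> move_arm([
  [[0, 0, 0, 0, 0, 0, 0], [0, 0, 0, 0, 0, 0, 0], [0, 0, 0, 0, 0, 0, 0]],
])

```text
time_s: 11.43
position: [528.3, 193.2, 70.2]
eef_rot: [0.0, 1.0, -0.015, -0.0]
ft_force: [0.2, 0.0, -0.9]
opening: -0.001
grasp_force: 0.0
```

```bash
python3 chk.py
```

```text
[528.3 193.2  70.2] [ 0.2  0.  -0.9] 11.43 hole [381 266] 0.97 if flat at [518.1 128.   85. ] expect px tipped [[389. 278.]]
```

```bash
python3 chk.py
python3 - <<'E'
from h import *
c=wrist(); 
for dz in (0,6,9,12,14): print(dz,np.round(wproj(c,[528.2,139.1-dz/6,85+dz]),0))
b=r.capture('side'); a=cv2.imread('ref_side.png')[:,:,::-1]
f=lambda i:cv2.resize(i[140:260,205:295],None,fx=4.4,fy=4.4,interpolation=cv2.INTER_CUBIC)
cv2.imwrite('pics/s6.png',np.hstack([f(a),f(b['color'])])[:,:,::-1])
E
```

```text
[528.3 193.2  70.2] [ 0.8  0.8 -0. ] 11.48 hole [381 266] 0.97 if flat at [518.1 128.   85. ] expect px tipped [[389. 278.]]
0 [[364. 252.]]
6 [[370. 257.]]
9 [[373. 260.]]
12 [[376. 263.]]
14 [[378. 265.]]
```

View pics/s6.png

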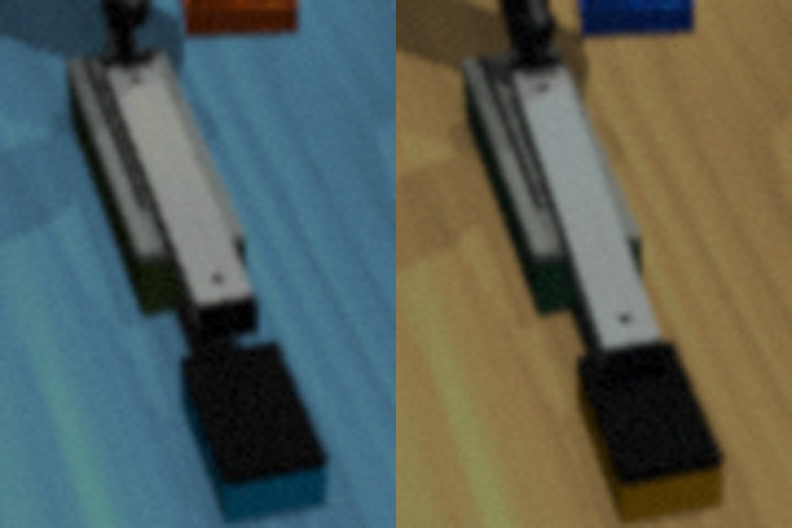

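The left half is from before and the right half is now. The nose has moved out and come down on the pad (600–665, 350), and the tail has risen. It is fully tipped, with less than 3.5 mm of overrun. Next is the marker.

>>> move_arm([
  [[0, 0, -8, 0, 0, 0, 0], [0, 0, -4, -10, 0, 0, 0], [0, 0, 0, -30, 0, 0, 0], [0, 0, 0, -35, 0, 0, 0], [0, 0, 0, -35, 0, 0, 0], [0, 0, 10, -20, 0, 0, 0], [0, -2, 30, 0, 0, 0, 0], [0, -3, 40, 0, 0, 0, 0]],
])

```text
time_s: 12.3
position: [522.7, 127.3, 202.9]
eef_rot: [-0.001, 1.0, -0.013, 0.002]
ft_force: [0.3, -0.7, -0.5]
opening: 0.001
grasp_force: 0.0
```

>>> move_arm([
  [[50, -4, 40, 0, 0, 0, 0], [50, -4, 40, 0, 0, 0, 0], [50, -4, 40, 0, 0, 0, 0], [50, -4, 40, 0, 0, 0, 0], [50, -4, 40, 0, 0, 0, 0], [50, -4, 40, 0, 0, 0, 0], [50, -4, 40, 0, 0, 0, 0], [50, -4, 40, 0, 0, 0, 0]],
])

```text
time_s: 12.97
position: [479.6, -194.9, 201.6]
eef_rot: [0.0, 1.0, -0.015, 0.001]
ft_force: [0.7, 0.2, 0.2]
opening: 0.586
grasp_force: 0.0
```

>>> move_arm([
  [[50, -4, 40, 0, 0, 0, 0], [50, -4, 40, 0, 0, 0, 0], [50, -4, 40, 0, 0, 0, 0], [50, -4, 40, 0, 0, 0, 0], [50, 0, 0, 0, 0, 0, 0], [50, 0, 0, 0, 0, 0, 0], [50, 0, 0, 0, 0, 0, 0]],
])

```text
time_s: 13.55
position: [458.9, -352.9, 200.6]
eef_rot: [-0.0, 1.0, -0.016, 0.0]
ft_force: [0.3, -0.1, 0.5]
opening: 0.589
grasp_force: 0.0
```

Run:
```python
from h import *
c=look('w7')
for d in r.search_frame('wrist','marker')[:4]: print(np.round(d['at']),round(d['confidence'],2))
for d in r.outline_of('wrist','marker')[:3]:
  k=d['mask'].astype(np.uint8); print(cv2.minAreaRect(np.argwhere(k)[:,::-1].astype(np.float32)),d['confidence'])
```

```text
[ 458.9 -352.9  200.6] [ 0.34 -0.09  0.47] 13.55
[ 507. -465.   36.] 0.83
[ 470. -366.   15.] 0.77
[ 475. -286.   14.] 0.72
((363.6170654296875, 128.61415100097656), (44.29850769042969, 65.42632293701172), 53.746158599853516) 0.84
((272.80694580078125, 159.06930541992188), (46.86625289916992, 22.089824676513672), 84.2894058227539) 0.7
((196.49729919433594, 156.61622619628906), (31.761276245117188, 19.703754425048828), 72.89727020263672) 0.64
```

View pics/w7.png

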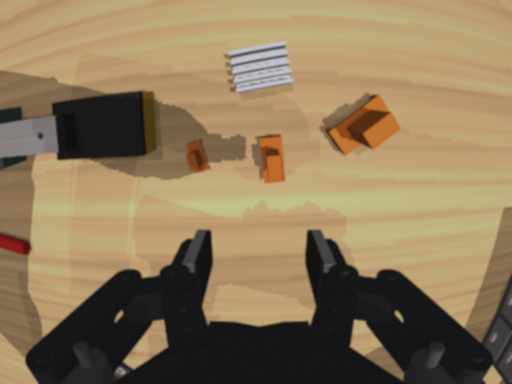

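The wrist view shows the small marker at (197,156), the middle one at (272,159) and the big one at (365,128). The heat sink is at (260,67), and the module's nose is on the pad at (50,135). I'll fit the middle marker's pose by its silhouette.

```bash
cat >> h.py <<'E'
from scipy.optimize import minimize
def omask(c,near,rad=60):
    h=cv2.cvtColor(c['color'],cv2.COLOR_RGB2HSV); m=((h[...,0]<16)&(h[...,1]>165)&(h[...,2]>50)).astype(np.uint8)
    m=cv2.morphologyEx(m,cv2.MORPH_CLOSE,np.ones((5,5))); n,l,st,ce=cv2.connectedComponentsWithStats(m)
    best=min((i for i in range(1,n) if st[i,4]>100),key=lambda i:np.hypot(*(ce[i]-near))); return (l==best).astype(np.uint8),ce[best]
def box(a,b,z0,z1): return np.array([[sx*a/2,sy*b/2,z] for sx in(-1,1) for sy in(-1,1) for z in(z0,z1)])
S=8
def render(c,p,z,s=1,pj=None):
    im=np.zeros((384*2,512*2),np.uint8)
    for B in (box(24,52,0,17),box(14,26,17,57)):
        Q=B*s@R.from_euler('z',p[2]).as_matrix().T+[p[0],p[1],z]
        hull=cv2.convexHull(((pj or wproj)(c,Q)*2+0.5).astype(np.float32))
        cv2.fillConvexPoly(im,np.round(hull*2**S).astype(np.int32),255,lineType=cv2.LINE_AA,shift=S)
    return cv2.resize(im,(512,384),interpolation=cv2.INTER_AREA)/255.
def fit(c,mask,p0,z=0,s=1,pj=None):
    f=lambda q:np.abs(render(c,[q[0],q[1],q[2]/50],z,s,pj)-mask).sum()
    best=None
    for dy in (-10,0,10):
        q0=np.array([p0[0],p0[1],p0[2]*50+dy]); o=minimize(f,q0,method='Nelder-Mead',options=dict(initial_simplex=np.vstack([q0,q0+[6,0,0],q0+[0,6,0],q0+[0,0,6]]),xatol=.02,fatol=.1))
        if best is None or o.fun<best.fun: best=o
    return [best.x[0],best.x[1],best.x[2]/50],best.fun
E
python3 - <<'E'
from h import *
c=wrist(); m,ce=omask(c,(272,159)); print(ce,m.sum()); s=r.sense(); print(s['position'])
for sc in (.8,1,1.25):
  p,e=fit(c,m,[465,-362,np.pi/2],0,sc); print(sc,np.round(p[:2],1),round(np.degrees(p[2]),1),round(e))
E
```

```text
[273.12662338 158.85606061] 924
[ 459.43448408 -351.67678425  200.79167775]
0.8 [ 465.4 -367.8] 89.0 247
1 [ 465.9 -367.3] 94.0 122
1.25 [ 461.3 -366.7] 89.7 716
```

>>> move_arm([
  [[50, 0, 0, 0, 0, 0, -5.8], [50, 5.4, 16, 0, 0, 0, 0], [50, 0, 0, 30, 0, 0, 0], [50, 0, 0, 35, 0, 0, 0], [50, 0, 0, 25, 0, 0, 0], [50, 0, 0, 0, 0, 0, 0], [50, 0, 0, 0, 0, 0, 0], [50, 0, 0, 0, 0, 0, 0]],
])

```text
time_s: 14.42
position: [466.7, -368.5, 112.1]
eef_rot: [0.001, 0.999, 0.036, 0.001]
ft_force: [-0.4, 0.3, 0.5]
opening: 0.591
grasp_force: 0.0
```

Run:
```python
from h import *
s=r.sense(); print(s['position'],s['eef_rot'])
T=rot(s['eef_rot']).as_matrix(); print('tool y',T[:,1],np.degrees(np.arctan2(T[1,1],T[0,1])))
c=wrist(); g=wproj(c,[466,-367,30])[0]; print(g); m,ce=omask(c,g); print(ce,m.sum(),(m[-1].sum(),m[:,0].sum()))
p,e=fit(c,m,[466,-367,np.radians(94)]); print(np.round(p[:2],1),np.degrees(p[2]),e)
d=T.T@(np.array([p[0],p[1],0])-s['position']*[1,1,0]); print('tool delta',d)
```

```text
[ 466.70763617 -368.49907274  112.14730627] [6.93786099e-04 9.99339871e-01 3.63144979e-02 7.73647457e-04]
tool y [ 0.07257998 -0.99736155  0.00144285] -85.8378094879187
[257.54067348 195.96604253]
[258.38910947 190.32785026] 1763 (np.uint64(0), np.uint64(0))
[ 465.  -367.8] 93.34485580455426 174.51372549019607
tool delta [-1.6846445  -0.84903135 -0.00374506]
```

>>> move_arm([
  [[50, -1.2, -0.7, 20, 0, 0, 0.7], [50, 0, 0, 25, 0, 0, 0], [50, 0, 0, 20, 0, 0, 0], [50, 0, 0, 13, 0, 0, 0], [50, 0, 0, 7, 0, 0, 0], [50, 0, 0, 3, 0, 0, 0], [50, 0, 0, 0, 0, 0, 0], [50, 0, 0, 0, 0, 0, 0]],
], squeeze=30)

```text
time_s: 15.13
position: [465.1, -368.2, 23.7]
eef_rot: [0.0, 1.0, 0.03, 0.001]
ft_force: [0.5, 0.0, 0.2]
opening: 0.587
grasp_force: 0.0
```

>>> move_arm([
  [[25, 0, 0, 0, 0, 0, 0], [25, 0, 0, 0, 0, 0, 0], [17, 0, 0, 0, 0, 0, 0], [0, 0, 0, 0, 0, 0, 0], [0, 0, 0, 0, 0, 0, 0], [0, 0, 0, 0, 0, 0, 0], [0, 0, 0, 0, 0, 0, 0], [0, 0, 0, 0, 0, 0, 0]],
])

```text
time_s: 15.8
position: [464.5, -368.0, 22.8]
eef_rot: [0.0, 1.0, 0.03, 0.0]
ft_force: [-1.5, 2.4, 5.5]
opening: 0.159
grasp_force: 33.5
```

>>> move_arm([
  [[0, 0, 0, -10, 0, 0, 0], [0, 0, 0, -30, 0, 0, 0], [0, 0, 0, -35, 0, 0, 0], [0, 0, 0, -35, 0, 0, 0], [0, 0, 0, -30, 0, 0, 5.2], [0, 6, -34, 0, 0, 0, 0], [0, 6, -36, 0, 0, 0, 0], [0, 7, -36, 0, 0, 0, 0]],
])

```text
time_s: 16.47
position: [486.3, -261.7, 163.4]
eef_rot: [-0.0, 1.0, -0.017, 0.001]
ft_force: [0.2, 0.1, -0.4]
opening: 0.155
grasp_force: 32.7
```

>>> move_arm([
  [[0, 7, -38, 0, 0, 0, 0], [0, 7, -38, 0, 0, 0, 0], [0, 7, -38, 0, 0, 0, 0], [0, 7, -38, 0, 0, 0, 0], [0, 0, 0, 0, 0, 0, 0], [0, 0, 0, 0, 0, 0, 0], [0, 0, 0, 0, 0, 0, 0]],
])

```text
time_s: 17.05
position: [519.2, -111.2, 162.5]
eef_rot: [-0.0, 1.0, -0.015, -0.0]
ft_force: [-0.2, -1.0, 0.6]
opening: 0.16
grasp_force: 32.6
```

Run:
```python
from h import *
s=r.sense(); print(np.round(s['position'],1),s['opening'],np.round(s['ft_force'],1),s['grasp_force']); T=rot(s['eef_rot']).as_matrix(); print('yaw',np.degrees(np.arctan2(T[1,1],T[0,1])))
c=look('w8')
for n in ('module','block','pad'):
  for e in r.outline_of('wrist',n)[:1]:
    m=e['mask']; ys,xs=np.nonzero(m); print(n,round(e['confidence'],2),m.sum(),xs.min(),xs.max(),ys.min(),ys.max())
    if n=='module':
      for x in range(max(xs.min(),2),min(xs.max(),509),12):
        yy=np.nonzero(m[:,x])[0]
        if len(yy)<5: continue
        # intersect top plane: iterate tilt
        out=[]
        for v in (yy.min()-.5,yy.max()+.5):
          z=85.
          for _ in range(4): P=wray(c,(x,v),z); z=85-0.105*(-10.5-P[1])
          out.append(P)
        print(x,yy.min(),yy.max(),np.round(out[0],1),np.round(out[1],1),'mid',np.round((out[0]+out[1])/2,1)[:2])
# gray profile columns for cross-check
hsv=cv2.cvtColor(c['color'],cv2.COLOR_RGB2HSV)
for x in (100,140,180): print(x,[int(v) for v in hsv[90:230:3,x,1]])
```

```text
[ 519.2 -111.2  162.5] 0.15975196954417792 [-0.2 -1.   0.6] 32.585232853889465
yaw -91.76784056226847
[ 519.2 -111.2  162.5] [-0.21 -1.02  0.55] 17.05
module 0.73 14167 0 303 162 218
2 172 216 [555.1 135.6 100.4] [508.9 152.1 102.1] mid [532.  143.9]
14 171 215 [554.6 118.3  98.5] [509.6 133.1 100.1] mid [532.1 125.7]
26 170 216 [554.1 102.1  96.8] [508.2 116.3  98.3] mid [531.2 109.2]
38 171 216 [552.   87.3  95.3] [507.8 100.1  96.6] mid [529.9  93.7]
50 170 217 [551.7  73.   93.8] [506.4  85.3  95.1] mid [529.1  79.1]
62 169 218 [551.5  59.4  92.3] [505.1  71.2  93.6] mid [528.3  65.3]
74 168 217 [551.3  46.5  91. ] [505.6  57.3  92.1] mid [528.5  51.9]
86 168 217 [550.3  34.4  89.7] [505.2  44.2  90.8] mid [527.8  39.3]
98 168 216 [549.4  22.7  88.5] [505.8  31.6  89.4] mid [527.6  27.1]
110 167 218 [549.4  11.3  87.3] [503.4  20.   88.2] mid [526.4  15.7]
122 165 217 [5.502e+02 2.000e-01 8.610e+01] [503.9   8.2  87. ] mid [527.1   4.2]
134 165 218 [549.4 -10.3  85. ] [502.5  -2.9  85.8] mid [525.9  -6.6]
146 166 218 [547.8 -20.5  83.9] [502.  -13.8  84.7] mid [524.9 -17.2]
158 1
[... 924 characters left out ...]
 mid [ 521.  -146.7]
block 0.77 13647 0 385 136 227
pad 0.56 7315 258 385 136 216
100 [100, 94, 92, 103, 100, 102, 102, 102, 100, 103, 103, 104, 103, 104, 103, 103, 93, 85, 34, 13, 12, 13, 13, 12, 15, 12, 9, 10, 13, 12, 10, 10, 12, 12, 12, 11, 12, 14, 12, 12, 11, 11, 12, 14, 12, 38, 95]
140 [92, 89, 96, 103, 102, 101, 101, 103, 104, 104, 103, 104, 104, 101, 102, 100, 80, 63, 14, 12, 13, 15, 12, 13, 15, 14, 11, 12, 10, 11, 14, 14, 12, 12, 14, 12, 12, 12, 12, 11, 13, 12, 10, 14, 14, 15, 85]
180 [91, 88, 95, 99, 97, 96, 97, 102, 102, 104, 101, 102, 103, 102, 101, 104, 99, 102, 101, 104, 103, 102, 100, 26, 9, 10, 11, 13, 14, 14, 12, 12, 11, 12, 11, 12, 12, 13, 11, 12, 12, 13, 23, 91, 93, 99, 98]
```

Run:
```python
from h import *
c=wrist(); hsv=cv2.cvtColor(c['color'],cv2.COLOR_RGB2HSV)
for x in (120,150,180,200,220):
  print(x,'V',[int(v) for v in hsv[150:226:2,x,2]]); print('   S',[int(v) for v in hsv[150:226:2,x,1]])
def top(x,v):
  z=85.
  for _ in range(5): P=wray(c,(x,v),z); z=85-0.105*(-10.5-P[1])
  return P
for x in (120,150,180,200,220): print(x,[np.round(top(x,v),1).tolist() for v in (160,170,216)])
# expected image rows of module top edges for centre line hypothesis
m,ce=omask(c,(259,230)); ys,xs=np.nonzero(m); print('marker',ce,m.sum(),xs.min(),xs.max(),ys.min(),ys.max())
s=r.sense(); Rm=rot(s['eef_rot']).as_matrix()
for off in (-2,0,2):
  o=s['position']+Rm@np.array([off,0,22.8])
  B=np.vstack([box(24,52,0,17)]); M=np.c_[Rm[:,1],-Rm[:,0]*1.0,-Rm[:,2]]
  print(off,np.round(wproj(c,B@M.T+o)).astype(int).tolist())
for x in range(240,280,6): print(x,[i for i in np.nonzero(m[:,x])[0][[0,-1]]] if m[:,x].any() else None)
```

```text
120 V [125, 121, 121, 123, 122, 120, 118, 121, 107, 74, 64, 107, 144, 147, 147, 146, 148, 149, 146, 145, 146, 143, 142, 144, 149, 148, 145, 146, 147, 145, 144, 143, 145, 147, 170, 188, 186, 187]
   S [12, 13, 13, 10, 13, 13, 11, 11, 12, 10, 8, 10, 11, 14, 10, 10, 12, 12, 12, 11, 12, 11, 11, 11, 12, 12, 12, 12, 14, 12, 12, 12, 11, 12, 12, 14, 15, 14]
150 V [42, 43, 44, 42, 43, 43, 42, 55, 72, 69, 90, 134, 146, 145, 145, 146, 147, 146, 146, 144, 143, 142, 141, 145, 149, 146, 144, 145, 144, 144, 143, 142, 143, 148, 152, 164, 166, 177]
   S [79, 83, 81, 79, 89, 71, 85, 37, 7, 15, 8, 10, 12, 12, 12, 10, 10, 12, 12, 12, 12, 13, 13, 14, 12, 12, 12, 12, 11, 12, 12, 11, 12, 12, 13, 16, 14, 14]
180 V [136, 135, 133, 127, 79, 55, 60, 76, 70, 68, 109, 143, 142, 144, 144, 145, 145, 145, 146, 144, 141, 141, 141, 146, 148, 144, 142, 144, 144, 143, 142, 143, 143, 153, 213, 221, 221, 221]
   S [105, 102, 102, 98, 74, 14, 13, 13, 11, 11, 9, 11, 11, 12, 12, 12, 12, 12, 12, 12, 11, 13, 13, 14, 12, 14, 13, 11, 12, 14, 13, 12, 12, 23, 85, 91, 92, 97]
200 V [135, 134, 132, 120, 64, 58, 62, 83, 68, 80, 124,
[... 896 characters left out ...]
, 79.2], [501.8, -62.1, 79.6]]
220 [[548.2, -82.1, 77.5], [540.1, -81.6, 77.5], [500.8, -78.8, 77.8]]
marker [258.58776728 237.72650423] 4022 238 280 185 298
-2 [[240, 188], [238, 198], [241, 264], [240, 279], [280, 188], [283, 198], [278, 264], [280, 279]]
0 [[240, 185], [238, 194], [241, 262], [240, 276], [281, 185], [283, 194], [278, 262], [280, 276]]
2 [[239, 182], [237, 191], [241, 259], [240, 274], [281, 182], [283, 191], [278, 259], [280, 274]]
240 [np.int64(185), np.int64(226)]
246 [np.int64(185), np.int64(298)]
252 [np.int64(185), np.int64(298)]
258 [np.int64(185), np.int64(298)]
264 [np.int64(185), np.int64(298)]
270 [np.int64(185), np.int64(298)]
276 [np.int64(186), np.int64(226)]
```

>>> move_arm([
  [[0, 0, -10, 0, 0, 0, 0.4], [0, 0.3, -30, 0, 0, 0, 0], [0, 0, -32, 0, 0, 0, 0], [0, 0, -25, 0, 0, 0, 0], [0, 0, 0, 15, 6, 0, 0], [0, 0, 0, 0, 0, 0, 0], [0, 0, 0, 0, 0, 0, 0], [0, 0, 0, 0, 0, 0, 0]],
])

```text
time_s: 17.97
position: [523.6, -16.2, 147.6]
eef_rot: [-0.051, 0.998, -0.021, 0.001]
ft_force: [-0.6, -0.5, 0.4]
opening: 0.159
grasp_force: 32.6
```

```bash
cat > al.py <<'E'
from h import *
s=r.sense(); Rm=rot(s['eef_rot']).as_matrix(); o=s['position']+Rm@np.array([0,0,22.8])
print('TCP',np.round(s['position'],1),'origin',np.round(o,1),'yaw',round(np.degrees(np.arctan2(Rm[1,1],Rm[0,1])),2),'pitch',round(np.degrees(np.arcsin(-Rm[2,1])),2),np.round(s['ft_force'],1),s['time_s'])
goal=np.array([523.2,-12,72.9]); print('to go in tool axes',np.round(Rm.T@(goal-o),1))
c=wrist(); m,ce=omask(c,(259,230)); ys,xs=np.nonzero(m); print('marker rows',ys.min(),ys.max(),xs.min(),xs.max())
hsv=cv2.cvtColor(c['color'],cv2.COLOR_RGB2HSV); v=hsv[...,2].astype(int)
def top(x,y):
  z=85.
  for _ in range(5): P=wray(c,(x,y),z); z=85-0.105*(-10.5-P[1])
  return P
for x in (180,195,210,320,335,350):
  d=np.abs(cv2.GaussianBlur(v[:,x].astype(float).reshape(-1,1),(1,3),0).ravel()); g=np.abs(np.gradient(d)); pk=[i for i in range(120,300) if g[i]>9 and g[i]==g[i-2:i+3].max()]
  print(x,[(i,int(d[i-3]),int(d[i+3]),np.round(top(x,i)[:2],1).tolist()) for i in pk])
E
python3 al.py
```

```text
TCP [523.6 -16.2 147.6] origin [523.7 -13.8 124.9] yaw -92.38 pitch 5.86 [-0.6 -0.5  0.4] 17.9667
to go in tool axes [-0.5  3.5 51.9]
marker rows 185 298 238 280
180 [(138, 128, 48, [575.3, 45.0]), (146, 48, 115, [569.5, 45.6]), (162, 115, 54, [557.8, 46.7]), (168, 54, 94, [553.3, 47.2]), (171, 82, 61, [551.1, 47.4]), (177, 61, 135, [546.5, 47.9]), (228, 140, 178, [505.5, 53.2]), (234, 178, 214, [500.3, 53.9]), (268, 207, 26, [468.5, 58.9])]
195 [(138, 127, 48, [574.6, 34.0]), (146, 49, 117, [568.8, 34.5]), (162, 117, 52, [557.2, 35.5]), (168, 52, 94, [552.7, 35.9]), (171, 84, 66, [550.5, 36.1]), (177, 66, 136, [546.0, 36.6]), (228, 138, 178, [505.3, 41.1]), (235, 180, 213, [499.3, 41.8]), (275, 210, 27, [461.6, 46.9])]
210 [(137, 127, 48, [574.6, 23.2]), (145, 48, 115, [568.9, 23.6]), (171, 116, 69, [550.0, 25.1]), (177, 69, 137, [545.5, 25.5]), (228, 138, 177, [505.0, 29.3]), (236, 179, 212, [498.2, 30.0]), (264, 209, 26, [472.5, 32.8])]
320 [(152, 197, 127, [560.8, -53.9]), (162, 124, 54, [553.5, -54.0]), (178, 74, 217, [541.5, -54.1]), (274, 212, 25, [458.4, -57.3])]
335 [(152, 197, 128, [560.5, -65.0]), (162, 125, 52, [553.2, -65.1]), (178, 71, 216, [541.1, -65.5]), (268, 212, 25, [463.3, -69.8])]
350 [(155, 199, 125, [558.1, -76.5]), (163, 123, 54, [552.1, -76.6]), (178, 67, 215, [540.7, -77.1]), (268, 212, 26, [461.9, -83.1])]
```

>>> move_arm([
  [[0, -0.3, 3.5, 10, 0, 0, 0], [0, 0, 0, 12, 0, 0, 0], [0, 0, 0, 8, 0, 0, 0], [0, 0, 0, 0, 0, 0, 0], [0, 0, 0, 0, 0, 0, 0], [0, 0, 0, 0, 0, 0, 0]],
])

```text
time_s: 18.52
position: [523.3, -15.1, 117.4]
eef_rot: [-0.052, 0.998, -0.019, 0.001]
ft_force: [-0.7, 0.5, -0.3]
opening: 0.16
grasp_force: 32.6
```

```bash
python3 al.py
python3 - <<'E'
from h import *
c=wrist(); hsv=cv2.cvtColor(c['color'],cv2.COLOR_RGB2HSV)
for X in (558,554,493,488):
  for y in (-10.5,): pass
  u=wproj(c,[[X,yy,60] for yy in range(20,-45,-3)])
  print(X,[(yy,int(hsv[int(round(v)),int(round(uu)),2]),int(hsv[int(round(v)),int(round(uu)),1])) for yy,(uu,v) in zip(range(20,-45,-3),u) if 0<=v<384])
E
```

```text
TCP [523.3 -15.1 117.4] origin [523.4 -12.7  94.7] yaw -92.23 pitch 5.98 [-0.7  0.5 -0.3] 18.5167
to go in tool axes [-0.2  1.6 21.7]
marker rows 185 298 238 280
180 [(141, 130, 50, [576.5, 35.1]), (152, 51, 117, [569.7, 35.7]), (171, 119, 54, [557.7, 36.9]), (177, 54, 100, [553.8, 37.4]), (181, 93, 71, [551.2, 37.6]), (189, 74, 138, [545.9, 38.3]), (246, 142, 183, [505.1, 43.7]), (251, 180, 212, [501.1, 44.3]), (268, 211, 26, [487.1, 46.5])]
195 [(141, 130, 49, [575.9, 25.7]), (152, 52, 118, [569.1, 26.2]), (181, 119, 71, [550.8, 27.9]), (190, 77, 141, [544.9, 28.5]), (246, 141, 183, [505.1, 33.1]), (247, 143, 184, [504.3, 33.2]), (252, 183, 211, [500.3, 33.7]), (275, 213, 27, [481.2, 36.3])]
210 [(141, 130, 45, [575.4, 16.5]), (152, 52, 120, [568.7, 16.9]), (181, 114, 72, [550.4, 18.4]), (190, 76, 142, [544.5, 18.9]), (247, 143, 182, [504.2, 22.8]), (253, 182, 217, [499.5, 23.3]), (264, 213, 29, [490.6, 24.3])]
320 [(158, 202, 131, [562.5, -49.6]), (169, 126, 51, [555.5, -49.7]), (189, 68, 135, [542.6, -50.0]), (225, 140, 217, [517.7, -50.7]), (274, 208, 26, [478.8, -52.7])]
335 [(
[... 985 characters left out ...]
 101), (-40, 128, 102), (-43, 127, 102)]
493 [(20, 28, 18), (17, 34, 8), (14, 80, 6), (11, 80, 10), (8, 62, 4), (5, 74, 172), (2, 100, 199), (-1, 99, 201), (-4, 99, 198), (-7, 100, 199), (-10, 99, 196), (-13, 100, 196), (-16, 99, 209), (-19, 49, 135), (-22, 80, 6), (-25, 80, 10), (-28, 79, 10), (-31, 29, 26), (-34, 29, 9), (-37, 31, 8), (-40, 192, 12), (-43, 199, 13)]
488 [(20, 30, 17), (17, 67, 8), (14, 80, 10), (11, 80, 10), (8, 52, 10), (5, 96, 199), (2, 100, 191), (-1, 99, 193), (-4, 100, 196), (-7, 99, 198), (-10, 99, 196), (-13, 99, 193), (-16, 99, 198), (-19, 58, 167), (-22, 76, 7), (-25, 79, 10), (-28, 81, 6), (-31, 39, 7), (-34, 30, 9), (-37, 27, 9), (-40, 154, 98), (-43, 198, 100)]
```

>>> move_arm([
  [[0, -0.2, 1.6, 3, 0, 0, 0], [0, 0, 0, 3, 0, 0, 0], [0, 0, 0, 2, 0, 0, 0], [0, 0, 0, 2, 0, 0, 0], [0, 0, 0, 1, 0, 0, 0], [0, 0, 0, 1, 0, 0, 0], [0, 0, 0, 1, 0, 0, 0], [0, 0, 0, 0, 0, 0, 0]],
])

```text
time_s: 19.28
position: [522.8, -15.1, 103.8]
eef_rot: [-0.052, 0.998, -0.019, 0.001]
ft_force: [0.1, -0.4, -1.3]
opening: 0.161
grasp_force: 32.6
```

```bash
python3 al.py
```

```text
TCP [522.8 -15.1 103.8] origin [522.9 -12.7  81.1] yaw -92.23 pitch 6.0 [ 0.1 -0.4 -1.3] 19.2833
to go in tool axes [0.3 0.2 8.3]
marker rows 184 298 237 281
180 [(143, 132, 50, [576.6, 30.1]), (155, 53, 119, [569.7, 30.7]), (175, 121, 54, [557.9, 31.9]), (182, 56, 102, [553.7, 32.4]), (186, 108, 75, [551.3, 32.7]), (196, 77, 142, [545.1, 33.4]), (255, 144, 192, [505.1, 39.0]), (258, 162, 210, [502.8, 39.3]), (268, 205, 27, [495.1, 40.5])]
195 [(143, 131, 50, [576.0, 21.4]), (155, 54, 120, [569.2, 21.9]), (186, 119, 74, [550.9, 23.6]), (196, 76, 143, [544.8, 24.3]), (256, 144, 188, [504.4, 29.1]), (275, 215, 26, [489.6, 31.1])]
210 [(142, 133, 44, [576.1, 12.8]), (155, 54, 122, [568.7, 13.3]), (196, 74, 143, [544.5, 15.3]), (256, 118, 184, [504.3, 19.3]), (264, 190, 27, [498.3, 20.0])]
320 [(160, 204, 133, [563.6, -48.3]), (172, 128, 52, [556.6, -48.4]), (184, 57, 78, [549.4, -48.5]), (196, 75, 146, [542.0, -48.7]), (237, 136, 202, [515.2, -49.7]), (274, 209, 27, [487.5, -51.1])]
335 [(160, 205, 132, [563.4, -57.1]), (172, 128, 49, [556.3, -57.3]), (173, 126, 54, [555.7, -57.3]), (184, 58, 79, [549.1, -57.5]), (196, 78, 161, [541.7, -57.8]), (203, 161, 219, [537.2, -58.0]), (268, 205, 27, [491.4, -61.0])]
350 [(161, 204, 138, [562.6, -66.1]), (173, 128, 53, [555.4, -66.4]), (184, 58, 77, [548.7, -66.7]), (196, 78, 219, [541.2, -67.2]), (268, 206, 27, [490.3, -71.4])]
```

>>> move_arm([
  [[0, 0.3, 0.2, 1.5, 0, 0, 0], [0, 0, 0, 1.5, 0, 0, 0], [0, 0, 0, 1.5, 0, 0, 0], [0, 0, 0, 1, 0, 0, 0], [0, 0, 0, 0.7, 0, 0, 0], [0, 0, 0, 0.5, 0, 0, 0], [0, 0, 0, 0, 0, 0, 0], [0, 0, 0, 0, 0, 0, 0]],
])

```text
time_s: 20.0
position: [523.2, -14.6, 97.3]
eef_rot: [-0.052, 0.998, -0.019, 0.001]
ft_force: [0.9, -0.5, 0.5]
opening: 0.16
grasp_force: 32.6
```

```bash
python3 al.py | head -3
```

```text
TCP [523.2 -14.6  97.3] origin [523.3 -12.2  74.6] yaw -92.23 pitch 6.0 [ 0.9 -0.5  0.5] 20.0
to go in tool axes [-0.1 -0.1  1.8]
marker rows 184 298 237 281
```

>>> move_arm([
  [[0, 0, 0, 0.5, 0, 0, 0], [0, 0, 0, 0.5, 0, 0, 0], [0, 0, 0, 0.3, 0, 0, 0], [0, 0, 0, 0, 0, 0, 0], [0, 0, 0, 0, 0, 0, 0], [0, 0, 0, 0, 0, 0, 0]],
])

```text
time_s: 20.55
position: [523.2, -14.5, 96.0]
eef_rot: [-0.052, 0.998, -0.019, 0.001]
ft_force: [-0.5, -0.5, -0.4]
opening: 0.159
grasp_force: 32.6
```

```bash
python3 al.py | head -3
```

```text
TCP [523.2 -14.5  96. ] origin [523.3 -12.1  73.4] yaw -92.23 pitch 6.0 [-0.5 -0.5 -0.4] 20.55
to go in tool axes [-0.1 -0.   0.5]
marker rows 184 298 237 281
```

>>> move_arm([
  [[17, 0, 0, 0, 0, 0, 0], [20, 0, 0, 0, 0, 0, 0], [25, 0, 0, 0, 0, 0, 0], [32, 0, 0, 0, 0, 0, 0], [40, 0, 0, 0, 0, 0, 0], [40, 0, 0, 0, 0, 0, 0], [40, 0, 0, 0, 0, 0, 0], [40, 0, 0, 0, 0, 0, 0]],
])

```text
time_s: 21.27
position: [523.2, -14.5, 96.0]
eef_rot: [-0.052, 0.998, -0.019, 0.001]
ft_force: [0.5, -0.2, -0.4]
opening: 0.472
grasp_force: 0.0
```

>>> move_arm([
  [[40, 0, 0, -5, 0, 0, 0], [40, 0, 0, -12, 0, 0, 0], [40, 0, 0, -25, 0, 0, 0], [40, 0, 0, -30, 0, 0, 0], [40, 0, 0, -30, 0, 0, 0], [40, 0, 0, -25, 0, 0, 0], [40, 0, 0, 0, 0, 0, 0], [40, 0, 0, 0, 0, 0, 0]],
])

```text
time_s: 21.93
position: [523.4, -27.7, 224.3]
eef_rot: [-0.053, 0.998, -0.019, 0.003]
ft_force: [-0.8, -0.4, -1.0]
opening: 0.47
grasp_force: 0.0
```

Run:
```python
from h import *
c=look('w9'); g=wproj(c,[523.5,-12,90])[0]; m,ce=omask(c,g); print(g,ce,m.sum())
def pj(c,Q): return wproj(c,Q)
# fit with tilt 6 deg about the module's lateral axis
best=None
def ren(q):
    im=np.zeros((768,1024),np.uint8)
    M=R.from_euler('z',np.pi/2+q[2]/50+np.pi).as_matrix()@R.from_euler('y',q[3]/50).as_matrix()
    for B in (box(24,52,0,17),box(14,26,17,57)):
        h=cv2.convexHull((wproj(c,B@M.T+[q[0],q[1],73])*2+.5).astype(np.float32)); cv2.fillConvexPoly(im,np.round(h*256).astype(np.int32),255,lineType=cv2.LINE_AA,shift=8)
    return cv2.resize(im,(512,384),interpolation=cv2.INTER_AREA)/255.
f=lambda q:np.abs(ren(q)-m).sum()
for t in (0,.105):
  q0=np.array([523.3,-12,-2,t*50]); o=minimize(f,q0,method='Nelder-Mead',options=dict(initial_simplex=np.vstack([q0,q0+np.diag([4,4,4,2])]))); print(np.round(o.x,1),'yaw',round(o.x[2]/50,3),'tilt',round(o.x[3]/50,3),round(o.fun))
v=cv2.cvtColor(c['color'],cv2.COLOR_RGB2HSV)[...,2].astype(float)
def top(x,y):
  z=85.
  for _ in range(5): P=wray(c,(x,y),z); z=85-0.105*(-10.5-P[1])
  return P
for x in (int(g[0])-50,int(g[0])+50):
  g1=np.abs(np.gradient(cv2.GaussianBlur(v[:,x].reshape(-1,1),(1,3),0).ravel())); print(x,[(i,np.round(top(x,i)[:2],1).tolist()) for i in range(80,300) if g1[i]>9 and g1[i]==g1[i-2:i+3].max()])
a=r.capture('side'); save(a,'s9'); b=cv2.imread('pics/s6.png')
# side image: compare module region with tipped picture
p=cv2.resize(a['color'][140:260,205:295],None,fx=4.4,fy=4.4,interpolation=cv2.INTER_CUBIC)[:,:,::-1]; q=b[:,396:]
t=q[290:400,170:290]; mm=cv2.matchTemplate(np.ascontiguousarray(p),t,cv2.TM_CCOEFF_NORMED); print(cv2.minMaxLoc(mm)[1::2],'ref (170,290)')
```

```text
[523.4 -27.7 224.3] [-0.77 -0.44 -1.02] 21.9333
[258.21247658 178.60259798] [259.10218978 176.03811841] 1233
[524.5 -11.8  -0.7   3.8] yaw -0.014 tilt 0.076 188
[524.5 -11.1  -1.3   4.9] yaw -0.026 tilt 0.098 188
208 [(102, [599.7, 33.3]), (130, [572.6, 34.9]), (135, [567.7, 35.2]), (148, [555.0, 36.1]), (152, [551.0, 36.4]), (158, [545.0, 36.9]), (197, [504.7, 40.2]), (206, [495.0, 41.1]), (228, [470.1, 43.6])]
308 [(142, [557.2, -60.8]), (150, [549.3, -60.8]), (158, [541.3, -60.8]), (228, [466.2, -61.7])]
(0.996731162071228, (170, 290)) ref (170,290)
```

```bash
python3 -c "
from h import *
print(r.sign_off())"
```

```text
the job is handed in; nothing more can be done
None
```

I handed the job in at about 22 s of the 72 s limit. The module tipped by itself onto the pad, at most about 3.5 mm past the tipping point. The middle-sized orange marker sits astride it, let go, about 1 mm from the edge. Sign-off returned no verdict; I never measured the pad force and judged the tip and the marker's position from the cameras.

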